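# Close and pin a clamshell test cell

## Robot

A 6-joint arm with a two-finger parallel gripper is mounted at the origin on the work surface. World frame = base frame: x ahead of the robot, y to its left, z up, the work surface at z = 0. Lengths are in mm, angles in rad, forces in N, time in s.
With the tool pointing down it reaches from about 225 to 875 mm from the base axis. Payload 3.4 kg.
Tool frame: the origin (TCP) lies midway between the tips of the shut fingers; the grasp point (between the pads) lies 19 mm behind it (manip.grip_depth is the distance from the TCP to the grasp point, in mm); z points along the fingers, y is the direction in which the jaws open and shut (so a half turn about z gives the same grasp; the last joint's range is limited). The gripper opens to 85 mm and grips with 20 to 120 N. Pads are 22 mm wide; open, the fingers measure 114 mm over their backs; the gripper's body (76 mm by 85 mm) begins 54 mm behind the grasp point. The pads swing forward as they close: fully open they stand 13 mm farther back than shut.
Start: joints at [0.991, 0.276, 1.505, -0, 1.361, -0.121], TCP at [254.673, 515.562, 231.328] pointing down, gripper open.
Joint ranges: [-2.89, 2.89], [-0.75, 2.08], [0.22, 2.7], [-1.18, 4.32], [0.11, 2.71], [-2.7, 2.7]. Speed limits (rad/s): [2.57, 2.57, 3.14, 3.14, 3.14, 3.14].

## Interface

Orientations are given as a unit quaternion [x, y, z, w].
In Python, from rig import telemetry, grab_frame, camera_params, manip gives the robot as it stands. The module is installed in compiled form; this text tells all that it offers.
- The arm moves only by the shell command python3 -m inch 'ROWS' [OPENING] [FORCE]. ROWS is JSON, a list of rows, each a list of 6 numbers: the shift along the tool's x, y, z each as a share of 0.5 m, from -1 to 1, then the turn, a rotation vector about the tool's x, y, z each as a share of 1.5 rad, from -1 to 1. In form: [[x, y, z, wx, wy, wz], ...]. A call has exactly 8 rows; each row is the pose to reach, as a shift and turn from the pose commanded when the call began, along the tool's axes at that moment; what a row does not reach only later rows make up. A row lasts 1/12 s, in which the tool goes at most 41.7 mm and 7.16 degrees, less where a joint would pass 70% of its speed; a pose out of reach is approached as far as the arm can. A call with a number of a shift or a turn outside -1 to 1 is refused whole. A call with a gripper value outside its range is refused whole. OPENING is the gripper command: -1 is shut, 1 is fully open, values between are in proportion, set as the call begins (- or left out, the last holds). The fingers move at their own pace and stop on an object; FORCE is the grip in N (left out, the last holds). Time passes only in rows, so rows that repeat a pose let the fingers close, or fill a call up. It gives the time, the measured TCP pose, the force and the opening at its end, in the units of the state.
- telemetry.get_state(): the state, without advancing time (a new reading comes with each control period).
- grab_frame(name): name is "side" or "top"; returns the picture (400x640x3 uint8, blue, green, red); there is no depth.
- camera_params(name): a dict with "fovy" (degrees; the focal length in pixels is half the picture's height over the tangent of half this angle, whatever the lens; pixels are square), "cx", "cy" (the principal point, pixels), "eye" and "rotation" of the camera in the world. Camera axes: x right, y up, looking along -z (the intrinsics and any distortion apply to the point x, -y, -z); pixel columns grow to the right and rows downward; lengths in mm; the calibration is good to about 2 mm. A picture is of the moment at which its call begins. camera_params takes no time and is no camera call.
- manip.finish_job(): hands the job in, once; it reports no verdict.
The state is a dict: "clock": time; "qpos": joint angles; "joint_velocities": joint speeds; "joint_efforts": joint torques, N m; "position": TCP position; "ee_rot": TCP orientation; "wrist_force": force on the tool from outside, world axes, zero at the start; "ft_torque": the same for the moment, N m; "finger_gap": finger opening in mm.
Only numpy, scipy, OpenCV 4.12 (cv2) and the standard library are available. Lean on these libraries where they do the work, as an engineer would, in place of code of your own. Each camera call takes 0.05 s, during which the arm holds its last target.

## Task

The sample disc is already loaded in the open clamshell test cell: swing the upper half down onto the lower half, then take the collared pin from the rack and push it down through the hole in the upper half into the hole of the lower half. The upper half rests ajar on rubber buffers, so press down with the pin's collar until the halves are fully shut, and finish while still gripping the pin and pressing, without letting go. Do not knock over the sand timer or the beaker, and leave the plain rod in the rack.

Things in the scene. Friction and masses are not known exactly. Their poses are not given: they have to be found in the camera images.
- cell: lower half of the clamshell cell: fixed aluminium block 130 (x) x 110 (y) x 40 mm high, yaw within 25 degrees. Origin: centre of its underside; y points from the free edge to the hinge edge, z up. A foot plate 5 mm high reaches 20 mm further at both x ends. Sample seat in its top 51 mm wide, 14 mm deep, 10 mm from the centre towards +y.
- cell_hole (a point): centre of the mouth of the vertical pin hole in the top face of the lower half (40 mm above the table, 35 mm from the cell's centre towards its -y); 16 mm wide, 34 mm deep; axes as cell. Two sprung black rubber buffers stand 7 mm proud of the top face, 10 mm nearer the free edge and 50 mm to either side
- cell_hinge (a point): middle of the hinge axis, 61 mm from the cell's centre towards its +y, 40 mm above the table; the axis runs along the cell's x
- cell_lid (a joint): angle (rad) of the upper half: 0 fully shut, 1.57 upright, 2.05 leaning back at its stop (towards the cell's +y). It starts at 1.65 to 1.95 and stays put near upright; pushed over to below about 1.0 it falls by itself, slowly (about 1 rad/s), and rests ajar on the buffers at about 0.07. Pressing it from there to 0 at the pin hole takes up to about 9 N; released, it springs back.
- lid_edge (a point): middle of the free edge of the upper half, half-way through its thickness. The upper half is an aluminium plate 130 x 110 x 12 mm, 0.25 kg, from 6 to 116 mm from the hinge axis; its underside plane passes through the axis. Its hole, 19 mm wide, is 96 mm from the hinge axis, over the lower hole when shut
- rack: fixed grey block 60 (x) x 150 (y) x 50 mm high, origin at the centre of its underside, with two holes 15 mm wide, 44 mm deep, at 36 mm either way along its y from the centre; one holds the collared pin, the other the plain rod
- pin_grip (a point): middle of the grip of the loose steel pin, on its axis. The pin, 0.06 to 0.13 kg, stands upright in the rack: shaft 12 mm thick, 40 mm long with a tapered foot; above it a collar 28 mm wide, 8 mm high, resting on the rack; above that a round grip 18 mm thick, 45 mm high. This point is 75 mm above the foot, 27 mm above the collar, 18 mm below the top. z along the pin, up
- pin_tip (a point): centre of the pin's foot (lower end). In the rack it is 10 mm above the table; with the collar on the shut upper half it is 12 mm above the table
- rod_mid (a point): middle of the plain steel rod, 12 mm thick, 85 mm long, without collar, standing in the other hole of the rack, its top 91 mm above the table; not needed
- disc_center (a point): centre of the white sample disc, 44 mm wide, 10 mm high, lying in the seat of the lower half
- timer_mid (a point): middle of the sand timer, a glass with two round wooden ends 42 mm wide, 120 mm high, standing loose on the table; axis z up
- beaker_mid (a point): middle of the glass beaker, 72 mm wide, 95 mm high, standing loose on the table; axis z up
Things that resemble listed ones, but are neither listed nor needed, are in the scene too. There is more than one size of the part that bears pin_grip; the job needs the smaller. Leave any pink look-alike of the part that bears disc_center alone.

How it is judged (in metres and radians):
On the way, in this order (a step that is already met when the one before it is completed fails the run):
1. the upper half has been swung down onto the buffers (below 0.15 rad) (value of joint cell_lid below 0.15 rad), for 0.2 s.
2. the pin's foot is through the upper half and at least 5 mm inside the lower hole (z of pin_tip in the frame of cell below 0.035 m and horizontal distance between pin_tip and cell_hole below 0.004 m and value of joint cell_lid below 0.15 rad), for 0.1 s.
At the end, for the whole second after the job is handed in: Through the last second the fingers grip the pin and press it: upper half within 0.025 rad of shut, foot in the lower hole (within 4 mm of its axis, at most 16 mm above the cell's underside), collar on the upper half with over 2.5 N; disc in its seat, rod in the rack (value of joint cell_lid below 0.025 rad and horizontal distance between pin_tip and cell_hole below 0.004 m and z of pin_tip in the frame of cell below 0.016 m and contact force between pin and cell_lid above 2.5 N and contact force between the fingers and pin above 2 N and distance between pin_grip and the grasp point below 0.04 m and horizontal distance between disc_center and cell below 0.02 m and z of disc_center in the frame of cell below 0.036 m and horizontal distance between rod_mid and rack below 0.045 m and height (world z) of rod_mid below 0.058 m); the arm keeps its last pose, push and grip.
It fails at once if the sand timer is knocked over (angle between timer_mid's own z axis and vertical above 0.5 rad).
It fails at once if the beaker is knocked over (angle between beaker_mid's own z axis and vertical above 0.5 rad).
It also fails if it takes over 54 s, if anything falls off the work surface, if the arm or the gripper's body presses on something with over 40 N, if the wrist force passes 120 N, or if a joint passes its speed limit or range.

## Working session

There is one attempt and no reset: what is moved stays moved. The work goes in short steps, Python scripts to look and compute and a shell command to move; the robot and the scene stay as the last step left them, time stands still between calls to the robot, and variables do not carry over. Pictures are saved under pics/ and viewed, and the job is handed in when it is done.

```bash
mkdir -p pics; python3 - <<'E'
from rig import telemetry, grab_frame, camera_params, manip
import cv2
for n in("side","top"):
    cv2.imwrite(f"pics/{n}0.png",grab_frame(n)); print(n,camera_params(n))
print(telemetry.get_state())
E
```

```text
side {'fovy': 56.37108199397674, 'cx': 322.8859121043292, 'cy': 203.14512519721666, 'eye': array([ 176.65549698, -436.39552242,  476.7674145 ]), 'rotation': array([ 0.44684064, -0.18271445, -0.32535438,  0.8130765 ])}
top {'fovy': 44.53278689653593, 'cx': 323.2830431988091, 'cy': 202.5554874724892, 'eye': array([ 411.81006254,   28.37929196, 1265.89122066]), 'rotation': array([ 0.05901762, -0.07299006, -0.69722999,  0.71067553])}
{'clock': 0.1, 'qpos': array([ 9.90985729e-01,  2.76550878e-01,  1.50598803e+00,  1.18879052e-05,
        1.36069851e+00, -1.21020081e-01]), 'joint_velocities': array([-0.00031565, -0.00302255, -0.00278302, -0.00114979, -0.00106946,
        0.0008514 ]), 'joint_efforts': array([ 1.85980876e-03, -4.17700839e+01, -2.46406478e+01, -1.95171401e-04,
        5.81276690e-03,  1.28504874e-05]), 'position': array([254.40539722, 515.1469721 , 230.52267467]), 'ee_rot': array([ 2.27389801e-01,  9.73803472e-01, -7.70409513e-04, -2.87772385e-04]), 'wrist_force': array([-0.126732  , -0.49063407, -0.23265172]), 'ft_torque': array([-0.02893698, -0.03953584,  0.02864209]), 'finger_gap': 85.45787233661014}
```

View pics/side0.png

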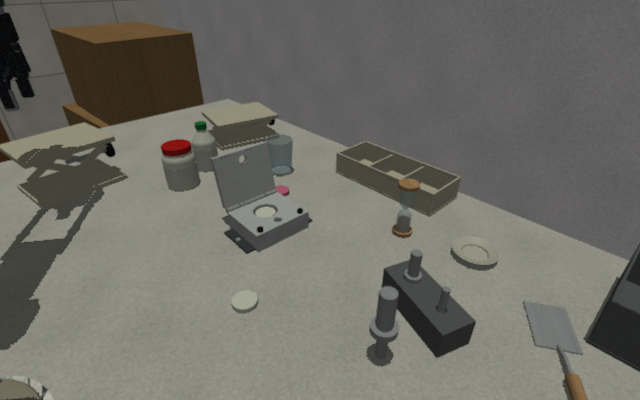

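View pics/top0.png

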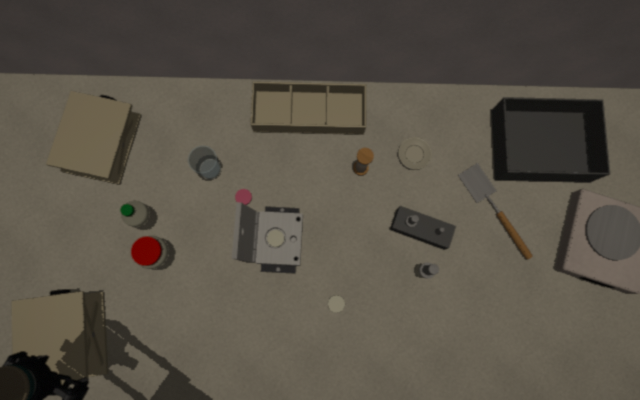

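```bash
cat > h.py <<'E'
import numpy as np, cv2
from scipy.spatial.transform import Rotation as R
from rig import telemetry, grab_frame, camera_params, manip
P={n:camera_params(n) for n in("side","top")}
def ray(n,u,v):
    p=P[n]; f=200/np.tan(np.radians(p["fovy"])/2)
    d=R.from_quat(p["rotation"]).apply([(u-p["cx"])/f,-(v-p["cy"])/f,-1.]); return np.array(p["eye"]),d
def onz(n,u,v,z):
    e,d=ray(n,u,v); return e+d*(z-e[2])/d[2]
def proj(n,X):
    p=P[n]; f=200/np.tan(np.radians(p["fovy"])/2)
    c=R.from_quat(p["rotation"]).inv().apply(np.array(X,float)-p["eye"]); c=np.atleast_2d(c)
    return np.c_[p["cx"]+f*c[:,0]/-c[:,2], p["cy"]-f*c[:,1]/-c[:,2]]
def tri(us,ut):
    A=[];b=[];M=np.zeros((3,3));v=np.zeros(3);L=[]
    for n,u in(("side",us),("top",ut)):
        e,d=ray(n,*u); d/=np.linalg.norm(d); Q=np.eye(3)-np.outer(d,d); M+=Q; v+=Q@e; L.append((e,Q))
    X=np.linalg.solve(M,v); return X,[np.linalg.norm(Q@(X-e)) for e,Q in L]
def crop(n,x0,y0,x1,y1,k,out,im=None):
    im=grab_frame(n) if im is None else im
    cv2.imwrite(out,cv2.resize(im[y0:y1,x0:x1],None,fx=k,fy=k,interpolation=cv2.INTER_CUBIC))
E
python3 - <<'E'
from h import *
s=cv2.imread("pics/side0.png");t=cv2.imread("pics/top0.png")
crop("top",220,170,320,280,5,"pics/t_cell.png",t)
crop("top",380,190,470,290,6,"pics/t_rack.png",t)
crop("side",210,130,320,255,4,"pics/s_cell.png",s)
crop("side",360,230,480,370,4,"pics/s_rack.png",s)
for c in [(235,235),(400,215),(440,230),(429,270),(365,157),(209,168),(336,303)]: print(c,onz("top",*c,0).round(0))
E
```

```text
(235, 235) [561. 233.   0.]
(400, 215) [ 622. -197.    0.]
(440, 230) [ 585. -302.    0.]
(429, 270) [ 480. -271.    0.]
(365, 157) [ 779. -105.    0.]
(209, 168) [739. 311.   0.]
(336, 303) [393. -31.   0.]
```

View pics/t_cell.png

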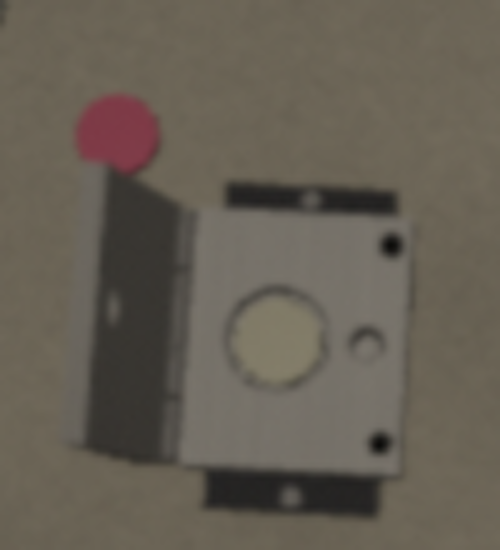

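View pics/t_rack.png

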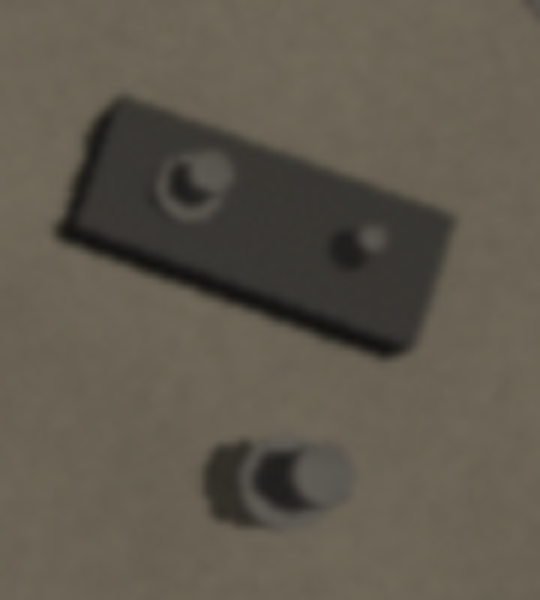

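View pics/s_cell.png

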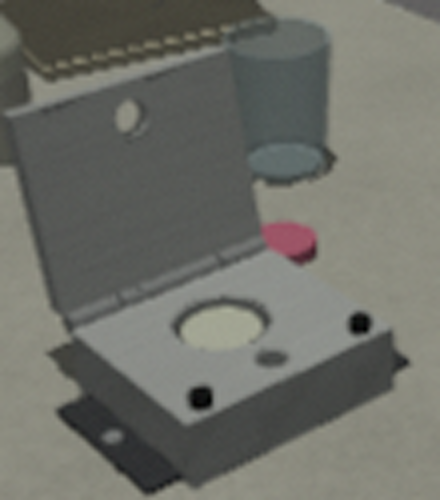

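View pics/s_rack.png

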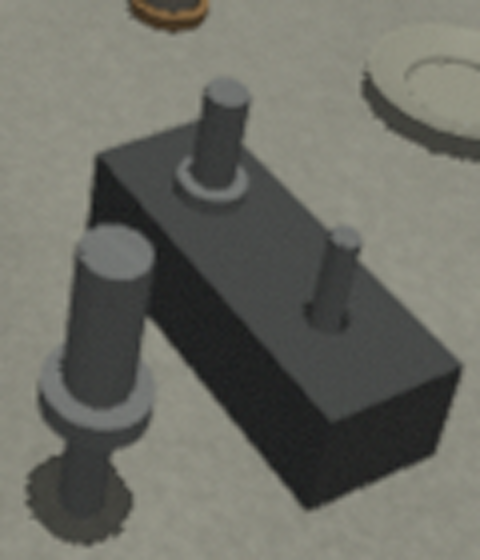

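```bash
python3 - <<'E'
from h import *
def T(c,k,o): return ((c[0]+.5)/k-.5+o[0],(c[1]+.5)/k-.5+o[1])
pts={"bufA":((360,322),(391,244),47),"bufB":((201,397),(379,442),47),"hole":((272,358),(367,343),40),"disc":((221,326),(277,338),36)}
for k,(s,t,z) in pts.items():
    us,ut=T(s,4,(210,130)),T(t,5,(220,170))
    X,r=tri(us,ut); print(k,X.round(1),np.round(r,1),onz("top",*ut,z).round(1),onz("side",*us,z).round(1))
pts={"pintop":((227,93),(212,173),103),"rodtop":((343,239),(373,239),91),"bigtop":((118,252),(321,475),0),"collar":((212,182),(189,186),58)}
for k,(s,t,z) in pts.items():
    us,ut=T(s,4,(360,230)),T(t,6,(380,190))
    X,r=tri(us,ut); print(k,X.round(1),np.round(r,1),onz("top",*ut,z).round(1),onz("side",*us,z).round(1))
for c in [(122,96),(455,216),(410,350),(75,230)]: print("rack corner",onz("top",*T(c,6,(380,190)),50).round(1))
for c in [(199,209),(411,222),(400,474),(182,466)]: print("cell corner",onz("top",*T(c,5,(220,170)),40).round(1))
# lid edge triangulate: top edge corners (underside front)
s1=T((228,45),4,(210,130)); s2=T((12,112),4,(210,130))
t1=T((107,165),5,(220,170)); t2=T((85,447),5,(220,170))
print("lid",tri(s1,t1),tri(s2,t2))
print("lidhole",tri(T((129,117),4,(210,130)),T((114,308),5,(220,170))))
E
```

```text
bufA [600.3  70.5  43.1] [1.1 1.1] [600.6  69.7  47. ] [595.5  66.4  47. ]
bufB [500.4  73.8  42.6] [1.2 1.2] [501.1  73.   47. ] [496.   69.1  47. ]
hole [550.2  81.5  38.3] [1.3 1.3] [551.1  80.7  40. ] [547.5  80.1  40. ]
disc [551.8 127.3  35.3] [1.7 1.7] [553.2 126.3  36. ] [549.6 127.2  36. ]
pintop [ 597.1 -214.4  101.1] [1.3 1.3] [ 597.7 -215.1  103. ] [ 593.8 -214.7  103. ]
rodtop [ 573.3 -282.2   88.4] [1.5 1.5] [ 573.8 -282.8   91. ] [ 569.3 -282.2   91. ]
bigtop [ 476.  -250.2  126.6] [0.4 0.4] [ 483.5 -281.4    0. ] [ 583.9 -182.5    0. ]
collar [ 598.8 -214.4   53.3] [1.7 1.7] [ 599.2 -214.8   58. ] [ 592.6 -215.9   58. ]
rack corner [ 638.4 -188.5   50. ]
rack corner [ 589.9 -328.6   50. ]
rack corner [ 533.1 -307.8   50. ]
rack corner [ 580.8 -168.    50. ]
cell corner [617.7 167.8  40. ]
cell corner [613.2  60.1  40. ]
cell corner [485.9  62.4  40. ]
cell corner [487.8 170.9  40. ]
lid (array([617.8793627 , 197.99010331, 155.22316354]), [np.float64(0.1780160416998076), np.float64(0.17801604169961155)]) (array([488.13798018, 201.58967279, 155.6418018 ]), [np.float64(0.26602692969719055), np.float64(0.2660269296971562)])
lidhole (array([552.39783749, 195.68967079, 134.33481014]), [np.float64(2.2814227756006615), np.float64(2.281422775600611)])
```

```bash
cat > go.py <<'E'
import sys
from h import *
# usage: go.py x y z [jaw_yaw_deg]: prints shares needed from current measured pose
s=telemetry.get_state(); a=[float(v) for v in sys.argv[1:]]
Rt=R.from_quat(s["ee_rot"]); d=Rt.inv().apply(np.array(a[:3])-s["position"])
print("t",round(s["clock"],2),"pos",s["position"].round(1),"F",s["wrist_force"].round(1),"gap",round(s["finger_gap"],1))
print("shift share",(d/500).round(4),"dist",np.linalg.norm(d).round(1))
if len(a)>3:
    y=np.radians(a[3]); c=np.array([[np.sin(y),np.cos(y),0],[-np.cos(y),np.sin(y),0],[0,0,-1]]).T
    w=(Rt.inv()*R.from_matrix(c)).as_rotvec(); print("turn share",(w/1.5).round(4),"deg",np.degrees(w).round(1))
E
python3 go.py 550 265 231 -19.1
```

```text
t 0.1 pos [254.4 515.1 230.5] F [-0.1 -0.5 -0.2] gap 85.5
shift share [-0.7516 -0.1867 -0.0008] dist 387.2Traceback (most recent call last):
  File "go.py", line 10, in <module>
    w=(Rt.inv()*R.from_matrix(c)).as_rotvec(); print("turn share",(w/1.5).round(4),"deg",np.degrees(w).round(1))
                ~~~~~~~~~~~~~^^^
  File "scipy/spatial/transform/_rotation.pyx", line 1143, in scipy.spatial.transform._rotation.Rotation.from_matrix
ValueError: Non-positive determinant (left-handed or null coordinate frame) in rotation matrix 0: [[-0.3272179  -0.94494891  0.        ]
 [ 0.94494891 -0.3272179   0.        ]
 [ 0.          0.         -1.        ]].
```

```bash
sed -i 's/c=np.array(.*$/c=np.array([[-np.sin(y),np.cos(y),0],[np.cos(y),np.sin(y),0],[0,0,-1]]).T/' go.py; python3 go.py 550 265 231 -19.1
```

```text
t 0.1 pos [254.4 515.1 230.5] F [-0.1 -0.5 -0.2] gap 85.5
shift share [-0.7516 -0.1867 -0.0008] dist 387.2
turn share [-1.000e-03  7.000e-04  9.636e-01] deg [-0.1  0.1 82.8]
```

```bash
python3 -m inch '[[-0.05,-0.01,0,0,0,0.07],[-0.1,-0.025,0,0,0,0.14],[-0.15,-0.037,0,0,0,0.21],[-0.2,-0.05,0,0,0,0.28],[-0.25,-0.062,0,0,0,0.35],[-0.3,-0.075,0,0,0,0.42],[-0.35,-0.087,0,0,0,0.49],[-0.38,-0.093,0,0,0,0.54]]' -1 60; python3 go.py 550 265 231 -19.1
```

```text
clock: 0.77
position: [406.0, 387.8, 230.8]
ee_rot: [0.595, 0.804, -0.001, 0.001]
wrist_force: [0.2, 1.1, 1.3]
finger_gap: 0.1
t 0.77 pos [406.  387.8 230.8] F [0.2 1.1 1.3] gap 0.1
shift share [-3.188e-01  2.038e-01  1.000e-04] dist 189.2
turn share [2.000e-04 1.000e-03 4.195e-01] deg [ 0.   0.1 36.1]
```

```bash
python3 -m inch '[[-0.05,0.03,0,0,0,0.07],[-0.1,0.065,0,0,0,0.14],[-0.15,0.1,0,0,0,0.21],[-0.2,0.13,0,0,0,0.28],[-0.25,0.16,0,0,0,0.35],[-0.3,0.19,0,0,0,0.41],[-0.31,0.2,0,0,0,0.42],[-0.31,0.2,0,0,0,0.42]]'; python3 go.py 550 255 125 -19.1
python3 - <<'E'
from h import *
cv2.imwrite("pics/s1.png",grab_frame("side"))
E
```

```text
clock: 1.43
position: [547.5, 270.0, 230.4]
ee_rot: [0.814, 0.581, -0.0, 0.0]
wrist_force: [-0.3, 0.3, -0.4]
finger_gap: -0.0
t 1.43 pos [547.5 270.  230.4] F [-0.3  0.3 -0.4] gap -0.0
shift share [-0.0267  0.0145  0.2109] dist 106.5
turn share [-0.0002  0.0004  0.0018] deg [-0.   0.   0.2]
```

View pics/s1.png

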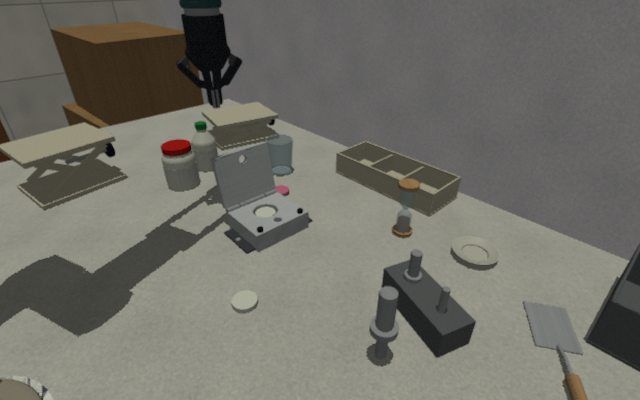

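The shut fingers show at about (213,100), behind and above the lid. Next I descend behind it.

```bash
python3 -m inch '[[0,0,0.04,0,0,0],[-0.005,0,0.08,0,0,0],[-0.01,0.005,0.12,0,0,0],[-0.015,0.01,0.16,0,0,0],[-0.02,0.01,0.19,0,0,0],[-0.025,0.015,0.21,0,0,0],[-0.025,0.015,0.21,0,0,0],[-0.025,0.015,0.21,0,0,0]]'; python3 go.py 550 100 125 -19.1
```

```text
clock: 2.15
position: [548.4, 257.9, 126.3]
ee_rot: [0.813, 0.583, -0.0, -0.0]
wrist_force: [1.4, 0.9, 1.2]
finger_gap: 0.0
t 2.15 pos [548.4 257.9 126.3] F [1.4 0.9 1.2] gap 0.0
shift share [-0.2981  0.1044  0.0026] dist 157.9
turn share [-0.0005 -0.      0.0043] deg [-0.  -0.   0.4]
```

```bash
python3 -m inch '[[-0.02,0.007,0,0,0,0],[-0.04,0.014,0,0,0,0],[-0.06,0.021,0,0,0,0],[-0.08,0.028,0,0,0,0],[-0.1,0.035,0,0,0,0],[-0.12,0.042,0,0,0,0],[-0.14,0.049,0,0,0,0],[-0.16,0.056,0,0,0,0]]'; python3 go.py 550 100 125 -19.1
python3 - <<'E'
from h import *
cv2.imwrite("pics/s2.png",grab_frame("side"))
E
```

```text
clock: 2.82
position: [549.7, 171.2, 126.3]
ee_rot: [0.813, 0.582, 0.0, -0.0]
wrist_force: [-0.4, 1.2, -0.5]
finger_gap: -0.1
t 2.82 pos [549.7 171.2 126.3] F [-0.4  1.2 -0.5] gap -0.1
shift share [-0.1346  0.0466  0.0026] dist 71.2
turn share [-0.0001 -0.0001  0.0032] deg [-0.  -0.   0.3]
```

View pics/s2.png

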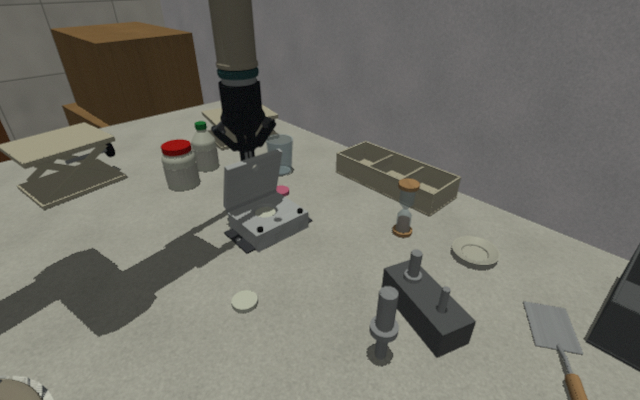

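The lid (top edge around (252,168)) is coming over in front of the fingers. I keep pushing.

```bash
python3 -m inch '[[-0.02,0.007,0,0,0,0],[-0.04,0.014,0,0,0,0],[-0.06,0.021,0,0,0,0],[-0.08,0.028,0,0,0,0],[-0.1,0.035,0,0,0,0],[-0.12,0.042,0,0,0,0],[-0.14,0.049,0,0,0,0],[-0.15,0.052,0,0,0,0]]'
python3 go.py 550 100 125 -19.1
python3 - <<'E'
from h import *
cv2.imwrite("pics/s3.png",grab_frame("side"))
E
```

```text
clock: 3.53
position: [550.3, 91.3, 126.3]
ee_rot: [0.813, 0.582, -0.0, 0.0]
wrist_force: [-0.0, 0.4, 0.7]
finger_gap: 0.3
t 3.53 pos [550.3  91.3 126.3] F [-0.   0.4  0.7] gap 0.3
shift share [ 0.0163 -0.0062  0.0027] dist 8.8
turn share [0.0002 0.0005 0.003 ] deg [0.  0.  0.3]
```

View pics/s3.png

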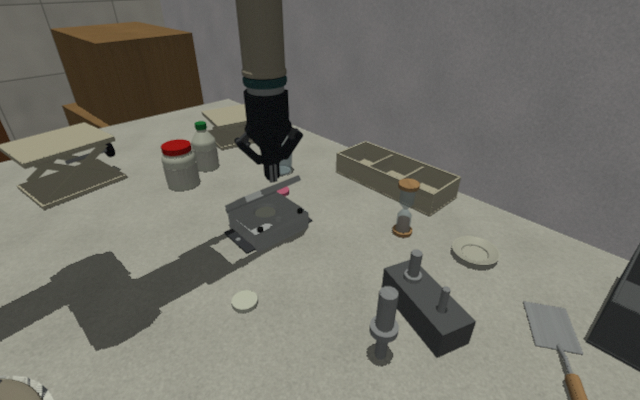

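Lid is past 1 rad and falling. I raise the tool and go over to the rack.

```bash
python3 go.py 596 -215 170 -19.1; python3 -m inch '[[0,0,-0.05,0,0,0],[-0.04,0.01,-0.09,0,0,0],[-0.1,0.035,-0.09,0,0,0],[-0.17,0.06,-0.09,0,0,0],[-0.24,0.085,-0.09,0,0,0],[-0.31,0.11,-0.09,0,0,0],[-0.38,0.135,-0.09,0,0,0],[-0.41,0.15,-0.09,0,0,0]]' 0.18; python3 go.py 596 -215 170 -19.1
python3 - <<'E'
from h import *
s=grab_frame("side");t=grab_frame("top")
crop("side",200,130,330,260,3,"pics/s4.png",s)
crop("top",220,170,320,280,3,"pics/t4.png",t)
E
```

```text
t 3.58 pos [550.3  91.  126.3] F [ 0.3 -1.3  0.1] gap -0.1
shift share [-0.5496  0.2844 -0.0866] dist 312.4
turn share [0.0002 0.0007 0.0028] deg [0.  0.1 0.2]
clock: 4.25
position: [555.1, -129.4, 171.4]
ee_rot: [0.814, 0.581, -0.0, 0.001]
wrist_force: [-0.1, 0.9, 0.4]
finger_gap: 50.1
t 4.25 pos [ 555.1 -129.4  171.4] F [-0.1  0.9  0.4] gap 50.1
shift share [-0.1354  0.1329  0.0033] dist 94.9
turn share [0.0008 0.0014 0.002 ] deg [0.1 0.1 0.2]
```

View pics/s4.png

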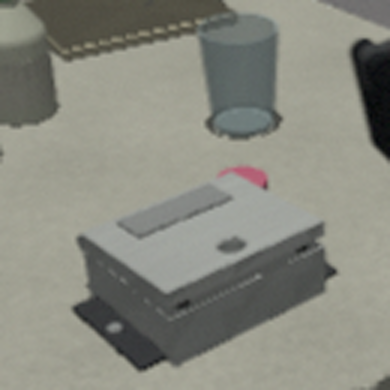

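View pics/t4.png

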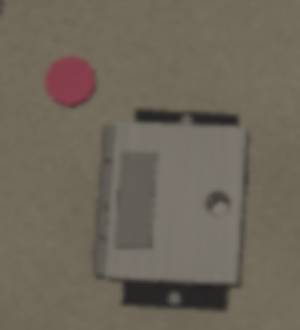

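The lid lies ajar on its buffers, hole visible at crop (232,244). Candidates for the pin: the collared piece in the rack (side (414,255)) and a larger loose one on the table (side (386,310)). The rack one is smaller and stands in the rack (collar and grip match in the earlier enlarged crop), so I take that. Its neighbour at (445,297), without a collar, is the plain rod.

```bash
python3 -m inch '[[-0.05,0.05,0,0,0,0],[-0.09,0.09,0,0,0,0],[-0.12,0.12,0,0,0,0],[-0.13,0.13,0,0,0,0],[-0.13,0.13,0,0,0,0],[-0.13,0.13,0,0,0,0],[-0.13,0.13,0,0,0,0],[-0.13,0.13,0,0,0,0]]'; python3 go.py 596 -215 66 -19.1
python3 - <<'E'
from h import *
s=grab_frame("side");t=grab_frame("top")
crop("side",340,160,480,330,3,"pics/s5.png",s)
crop("top",370,180,470,290,4,"pics/t5.png",t)
E
```

```text
clock: 5.02
position: [595.2, -205.8, 171.4]
ee_rot: [0.813, 0.583, 0.0, -0.001]
wrist_force: [0.5, 0.3, -0.6]
finger_gap: 50.6
t 5.02 pos [ 595.2 -205.8  171.4] F [ 0.5  0.3 -0.6] gap 50.6
shift share [-0.017   0.0075  0.2108] dist 105.8
turn share [-0.0005 -0.0005  0.0045] deg [-0.  -0.   0.4]
```

View pics/s5.png

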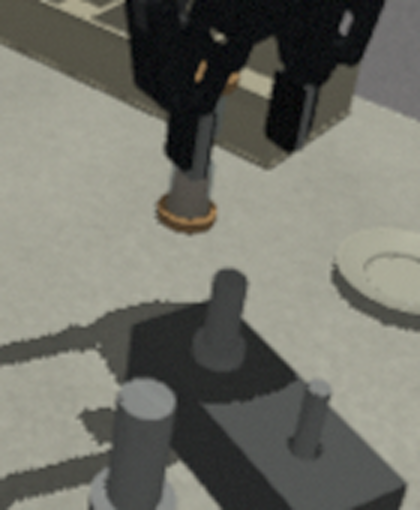

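The fingers hang above the rack pin (side crop (228,290)), slightly short of it. I correct the offset and descend.

```bash
python3 -m inch '[[-0.01,0.004,0,0,0,0],[-0.017,0.007,0,0,0,0],[-0.017,0.007,0.03,0,0,0],[-0.017,0.007,0.06,0,0,0],[-0.017,0.007,0.09,0,0,0],[-0.017,0.007,0.1,0,0,0],[-0.017,0.007,0.1,0,0,0],[-0.017,0.007,0.1,0,0,0]]'; python3 go.py 596 -215 66 -19.1
python3 - <<'E'
from h import *
s=grab_frame("side");t=grab_frame("top")
crop("side",340,160,480,330,3,"pics/s6.png",s)
crop("top",370,180,470,290,4,"pics/t6.png",t)
E
```

```text
clock: 5.78
position: [596.6, -217.1, 121.5]
ee_rot: [0.813, 0.582, 0.0, 0.0]
wrist_force: [-0.4, -0.0, 0.1]
finger_gap: 50.4
t 5.78 pos [ 596.6 -217.1  121.5] F [-0.4 -0.   0.1] gap 50.4
shift share [ 0.0036 -0.0024  0.1109] dist 55.5
turn share [ 0.0001 -0.      0.0034] deg [ 0.  -0.   0.3]
```

View pics/s6.png

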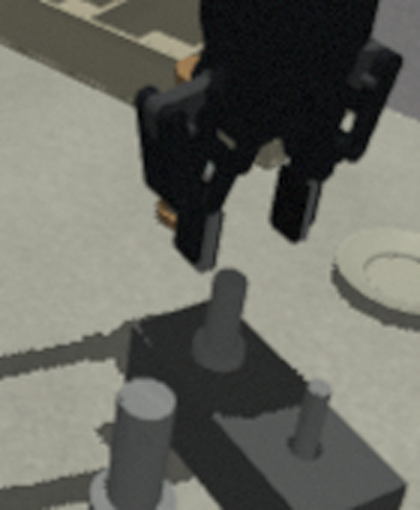

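View pics/t6.png

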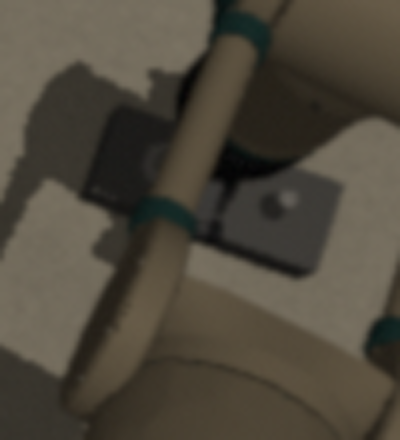

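```bash
python3 - <<'E'
from h import *
s=telemetry.get_state(); p=s["position"]
q=proj("side",[p,[p[0],p[1],103],[596,-215,103]])
print(((q-[340,160])*3).round(1))
E
```

```text
[[242.3 248.6]
 [236.8 278.1]
 [231.9 277. ]]
```

```bash
python3 -m inch '[[0.006,-0.003,0,0,0,0],[0.006,-0.003,0.02,0,0,0],[0.006,-0.003,0.04,0,0,0],[0.006,-0.003,0.06,0,0,0],[0.006,-0.003,0.08,0,0,0],[0.006,-0.003,0.1,0,0,0],[0.006,-0.003,0.11,0,0,0],[0.006,-0.003,0.11,0,0,0]]'; python3 go.py 596 -215 66 -19.1
python3 - <<'E'
from h import *
s=grab_frame("side")
crop("side",340,160,480,330,3,"pics/s7.png",s)
E
```

```text
clock: 6.55
position: [594.8, -212.9, 64.1]
ee_rot: [0.813, 0.582, -0.001, -0.002]
wrist_force: [-0.8, 0.3, 0.8]
finger_gap: 50.3
t 6.55 pos [ 594.8 -212.9   64.1] F [-0.8  0.3  0.8] gap 50.3
shift share [-0.0031  0.0037 -0.0038] dist 3.1
turn share [-0.0025 -0.0004  0.0035] deg [-0.2 -0.   0.3]
```

View pics/s7.png

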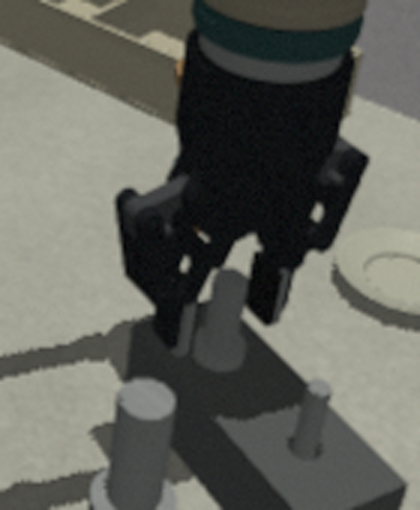

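The pin stands between the fingers (crop (220,320)). I close on it.

```bash
python3 -m inch '[[0,0,0,0,0,0],[0,0,0,0,0,0],[0,0,0,0,0,0],[0,0,0,0,0,0],[0,0,0,0,0,0],[0,0,0,0,0,0],[0,0,0,0,0,0],[0,0,0,0,0,0]]' -1 90; python3 go.py 596 -215 66 -19.1
python3 - <<'E'
from h import *
s=grab_frame("side")
crop("side",340,160,480,330,3,"pics/s8.png",s)
E
```

```text
clock: 7.27
position: [596.6, -213.8, 67.1]
ee_rot: [0.813, 0.582, 0.0, 0.001]
wrist_force: [0.7, 1.2, 5.5]
finger_gap: 16.2
t 7.27 pos [ 596.6 -213.8   67.1] F [0.7 1.2 5.5] gap 16.2
shift share [-0.0027 -0.0003  0.0022] dist 1.8
turn share [0.0012 0.0001 0.0035] deg [0.1 0.  0.3]
```

View pics/s8.png

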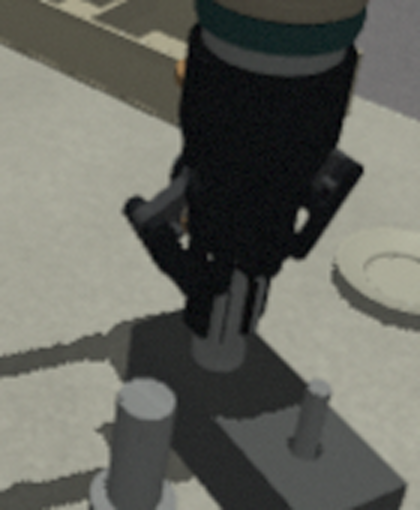

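```bash
python3 -m inch '[[0,0,-0.02,0,0,0],[0,0,-0.04,0,0,0],[0,0,-0.07,0,0,0],[0,0,-0.1,0,0,0],[0,0,-0.13,0,0,0],[0,0,-0.16,0,0,0],[0,0,-0.18,0,0,0],[0,0,-0.18,0,0,0]]'; python3 go.py 549 82 155 -19.1
python3 - <<'E'
from h import *
s=grab_frame("side")
crop("side",340,120,480,330,2.8,"pics/s9.png",s)
E
```

```text
clock: 7.98
position: [597.0, -213.9, 159.1]
ee_rot: [0.813, 0.582, 0.001, 0.002]
wrist_force: [0.4, -0.2, -2.0]
finger_gap: 15.8
t 7.98 pos [ 597.  -213.9  159.1] F [ 0.4 -0.2 -2. ] gap 15.8
shift share [ 0.5294 -0.2815  0.0067] dist 299.8
turn share [0.0028 0.0003 0.0036] deg [0.2 0.  0.3]
```

View pics/s9.png

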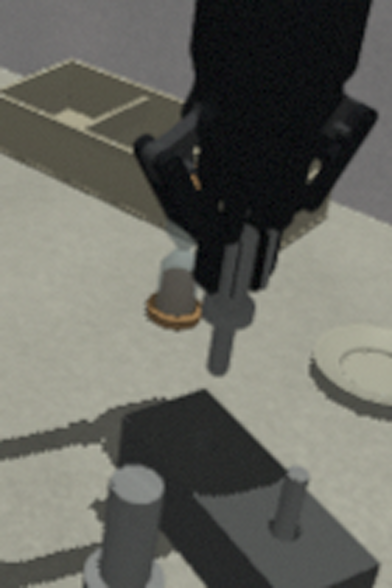

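Pin (foot at crop (218,370)) is out and held straight; the rod stays in the rack. On to the cell.

```bash
python3 -m inch '[[0.03,-0.016,0,0,0,0],[0.07,-0.037,0,0,0,0],[0.12,-0.064,0,0,0,0],[0.17,-0.09,0,0,0,0],[0.22,-0.117,0,0,0,0],[0.27,-0.144,0,0,0,0],[0.32,-0.17,0,0,0,0],[0.36,-0.192,0,0,0,0]]'; python3 go.py 550.2 81.4 140 -19.1
```

```text
clock: 8.7
position: [560.8, -9.2, 154.9]
ee_rot: [0.813, 0.582, -0.001, -0.002]
wrist_force: [0.6, -0.2, -0.8]
finger_gap: 15.7
t 8.7 pos [560.8  -9.2 154.9] F [ 0.6 -0.2 -0.8] gap 15.7
shift share [ 0.1646 -0.0782  0.0303] dist 92.4
turn share [-0.0027 -0.0003  0.004 ] deg [-0.2 -0.   0.3]
```

```bash
python3 -m inch '[[0.04,-0.02,0,0,0,0],[0.08,-0.04,0,0,0,0],[0.12,-0.058,0.01,0,0,0],[0.15,-0.071,0.02,0,0,0],[0.162,-0.077,0.03,0,0,0],[0.162,-0.077,0.03,0,0,0],[0.162,-0.077,0.03,0,0,0],[0.162,-0.077,0.03,0,0,0]]'; python3 go.py 550.2 81.4 140 -19.1
python3 - <<'E'
from h import *
s=grab_frame("side");t=grab_frame("top")
crop("side",190,120,350,260,4,"pics/s10.png",s)
crop("top",220,170,340,280,5,"pics/t10.png",t)
E
```

```text
clock: 9.37
position: [552.6, 76.2, 141.0]
ee_rot: [0.813, 0.582, -0.0, 0.0]
wrist_force: [-0.1, 0.1, -1.0]
finger_gap: 16.2
t 9.37 pos [552.6  76.2 141. ] F [-0.1  0.1 -1. ] gap 16.2
shift share [ 0.0083 -0.0079  0.0021] dist 5.8
turn share [-0.0002  0.0005  0.0033] deg [-0.   0.   0.3]
```

View pics/s10.png

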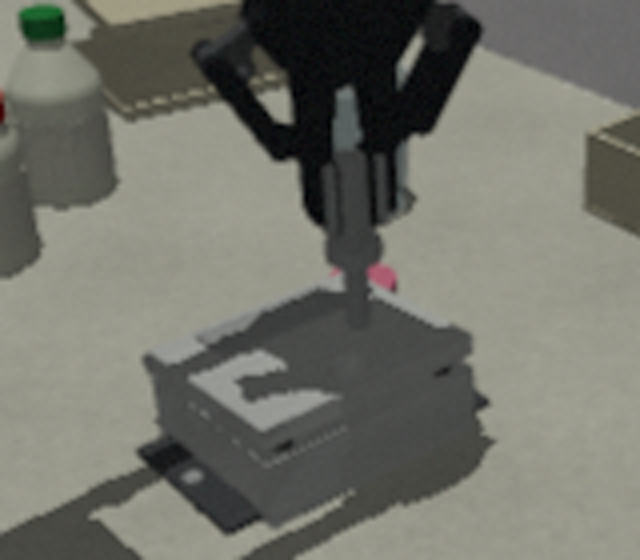

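View pics/t10.png

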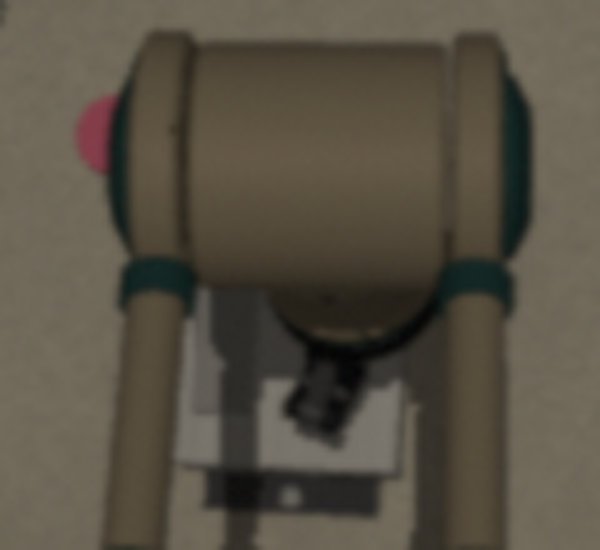

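```bash
python3 - <<'E'
from h import *
for i in range(4):
    grab_frame("side"); s=telemetry.get_state(); print(s["clock"],s["position"].round(2),s["wrist_force"].round(1),s["joint_velocities"].round(3))
E
```

```text
9.5167 [553.04  76.02 141.52] [ 0.2 -0.9 -0.5] [ 0.001 -0.    -0.001  0.002 -0.     0.001]
9.5667 [553.03  76.11 141.54] [-0.  -0.1 -0.5] [ 0.003 -0.002  0.002  0.    -0.001  0.002]
9.6167 [552.98  76.22 141.52] [ 0.3 -0.4 -1.3] [ 0.002  0.001  0.002  0.002 -0.002  0.001]
9.6667 [552.97  76.33 141.5 ] [-0.   0.  -1.4] [ 0.003  0.001  0.001  0.001 -0.    -0.001]
```

```bash
python3 go.py 550.2 81.4 128 -19.1;  python3 -m inch '[[0.004,-0.004,0.01,0,0,0],[0.009,-0.009,0.02,0,0,0],[0.009,-0.009,0.026,0,0,0],[0.009,-0.009,0.026,0,0,0],[0.009,-0.009,0.026,0,0,0],[0.009,-0.009,0.026,0,0,0],[0.009,-0.009,0.026,0,0,0],[0.009,-0.009,0.026,0,0,0]]'
python3 - <<'E'
from h import *
s=grab_frame("side")
crop("side",240,170,320,240,8,"pics/s11.png",s)
E
python3 go.py 550.2 81.4 128 -19.1
```

```text
t 9.67 pos [553.   76.3 141.5] F [-0.   0.  -1.4] gap 16.6
shift share [ 0.0078 -0.0085  0.027 ] dist 14.7
turn share [ 0.0003 -0.0001  0.0029] deg [ 0.  -0.   0.2]
clock: 10.33
position: [550.1, 82.7, 128.5]
ee_rot: [0.813, 0.582, 0.0, 0.0]
wrist_force: [-0.2, -0.4, -1.1]
finger_gap: 16.1
t 10.38 pos [550.1  82.7 128.5] F [-0.1  0.2 -1.3] gap 15.7
shift share [-0.0023  0.001   0.001 ] dist 1.4
turn share [ 0.0003 -0.0002  0.0036] deg [ 0.  -0.   0.3]
```

View pics/s11.png

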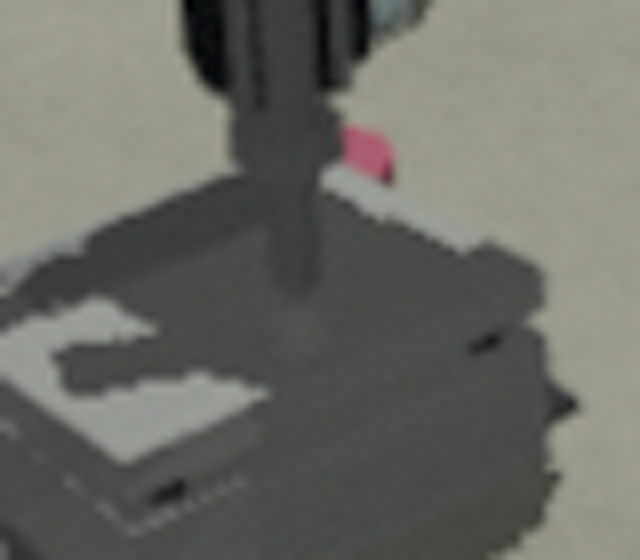

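```bash
python3 - <<'E'
from h import *
s=telemetry.get_state()["position"]
q=proj("side",[[s[0],s[1],z] for z in(119,79,71.5,58.7)]); print(((q-[240,170])*8).round(1))
im=cv2.imread("pics/s11.png"); g=im.astype(float); g=np.clip((g-40)*4,0,255).astype(np.uint8); cv2.imwrite("pics/s11b.png",g)
im=cv2.imread("pics/s4.png"); cv2.imwrite("pics/s4b.png",cv2.resize(im[200:290,180:290],None,fx=6,fy=6))
E
```

```text
[[283.8 117.2]
 [293.6 256.5]
 [295.4 281.8]
 [298.4 324.2]]
```

View pics/s11b.png

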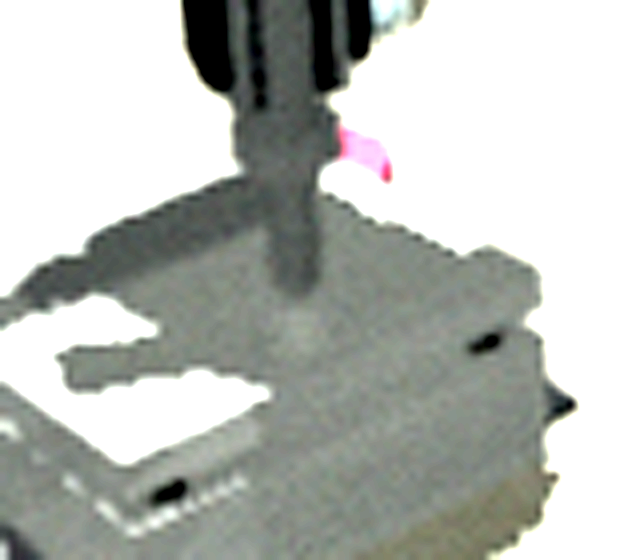

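View pics/s4b.png

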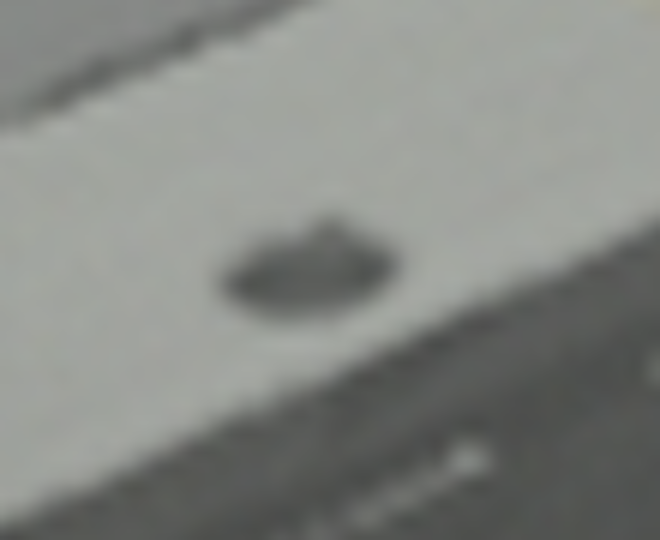

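The foot (crop (296,290)) stands just above the lid's hole (lighter blob at (300,330)). The drop predicted from its axis lands within 0.5 px of the hole centre, so I lower it gently.

```bash
python3 -m inch '[[-0.0015,0.0005,0.005,0,0,0],[-0.0015,0.0005,0.012,0,0,0],[-0.0015,0.0005,0.02,0,0,0],[-0.0015,0.0005,0.028,0,0,0],[-0.0015,0.0005,0.036,0,0,0],[-0.0015,0.0005,0.044,0,0,0],[-0.0015,0.0005,0.046,0,0,0],[-0.0015,0.0005,0.046,0,0,0]]'
python3 - <<'E'
from h import *
s=grab_frame("side"); s=np.clip((s.astype(float)-40)*3,0,255).astype(np.uint8)
crop("side",240,170,320,240,8,"pics/s12.png",s)
E
python3 go.py 550.2 81.4 90 -19.1
```

```text
clock: 11.05
position: [549.5, 81.9, 104.7]
ee_rot: [0.813, 0.582, -0.0, -0.0]
wrist_force: [-0.3, -1.1, -0.7]
finger_gap: 15.8
t 11.1 pos [549.8  81.9 105.1] F [-0.1  0.5 -1.4] gap 16.3
shift share [-0.0007  0.0011  0.0301] dist 15.1
turn share [-0.0003  0.      0.0036] deg [-0.   0.   0.3]
```

View pics/s12.png

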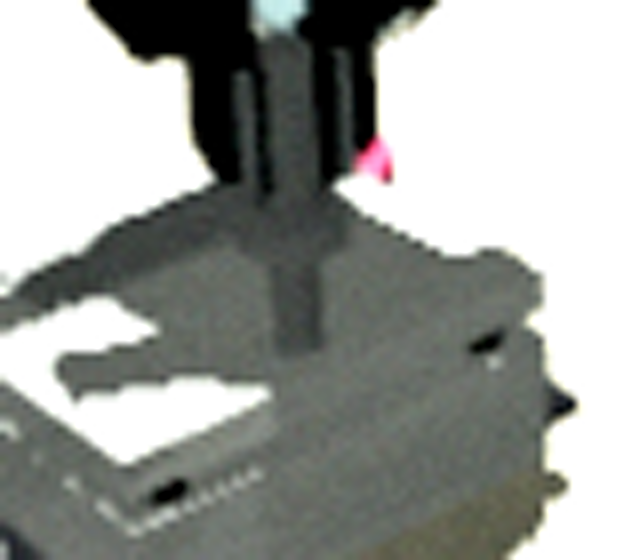

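The foot is in the lid hole with no contact force. I continue into the lower hole.

```bash
python3 -m inch '[[0,0.0005,0.004,0,0,0],[0,0.001,0.008,0,0,0],[0,0.001,0.012,0,0,0],[0,0.001,0.016,0,0,0],[0,0.001,0.02,0,0,0],[0,0.001,0.024,0,0,0],[0,0.001,0.03,0,0,0],[0,0.001,0.03,0,0,0]]'
python3 go.py 550.2 81.4 75 -19.1
```

```text
clock: 11.77
position: [549.9, 81.7, 89.6]
ee_rot: [0.813, 0.582, -0.0, -0.0]
wrist_force: [-0.2, 0.6, -0.7]
finger_gap: 16.1
t 11.77 pos [549.9  81.7  89.6] F [-0.2  0.6 -0.7] gap 16.1
shift share [-0.0004  0.0008  0.0293] dist 14.6
turn share [-0.0008  0.0002  0.0036] deg [-0.1  0.   0.3]
```

```bash
python3 -m inch '[[0,0.0005,0.006,0,0,0],[0,0.0005,0.012,0,0,0],[0,0.0005,0.018,0,0,0],[0,0.0005,0.024,0,0,0],[0,0.0005,0.028,0,0,0],[0,0.0005,0.032,0,0,0],[0,0.0005,0.036,0,0,0],[0,0.0005,0.036,0,0,0]]'
python3 go.py 550.2 81.4 69 -19.1
```

```text
clock: 12.43
position: [550.5, 81.2, 72.3]
ee_rot: [0.813, 0.582, -0.0, 0.0]
wrist_force: [-0.2, -1.2, 1.5]
finger_gap: 16.0
t 12.43 pos [550.5  81.2  72.3] F [-0.2 -1.2  1.5] gap 16.0
shift share [ 0.0002 -0.0007  0.0066] dist 3.3
turn share [0.     0.0005 0.0038] deg [0.  0.  0.3]
```

Collar has just made contact. Pressing.

```bash
python3 -m inch '[[0,0,0.002,0,0,0],[0,0,0.004,0,0,0],[0,0,0.006,0,0,0],[0,0,0.008,0,0,0],[0,0,0.008,0,0,0],[0,0,0.008,0,0,0],[0,0,0.008,0,0,0],[0,0,0.008,0,0,0]]' - 120
python3 go.py 550.2 81.4 69 -19.1
python3 -m inch '[[0,0,0.002,0,0,0],[0,0,0.003,0,0,0],[0,0,0.004,0,0,0],[0,0,0.004,0,0,0],[0,0,0.004,0,0,0],[0,0,0.004,0,0,0],[0,0,0.004,0,0,0],[0,0,0.004,0,0,0]]'
python3 go.py 550.2 81.4 69 -19.1
python3 - <<'E'
from h import *
s=grab_frame("side"); s=np.clip((s.astype(float)-30)*2.5,0,255).astype(np.uint8)
crop("side",220,160,330,260,7,"pics/s13.png",s)
E
```

```text
clock: 13.1
position: [550.5, 80.9, 69.1]
ee_rot: [0.813, 0.582, -0.0, 0.001]
wrist_force: [-3.4, -4.8, 8.2]
finger_gap: 15.4
t 13.1 pos [550.5  80.9  69.1] F [-3.4 -4.8  8.2] gap 15.4
shift share [ 0.0008 -0.001   0.0003] dist 0.7
turn share [0.0005 0.0008 0.004 ] deg [0.  0.1 0.3]
clock: 13.77
position: [550.6, 80.8, 68.9]
ee_rot: [0.813, 0.582, 0.0, 0.001]
wrist_force: [-5.2, -4.5, 18.9]
finger_gap: 15.7
t 13.77 pos [550.6  80.8  68.9] F [-5.2 -4.5 18.9] gap 15.7
shift share [ 0.0008 -0.0012 -0.0002] dist 0.7
turn share [0.0011 0.0006 0.004 ] deg [0.1 0.1 0.3]
```

View pics/s13.png

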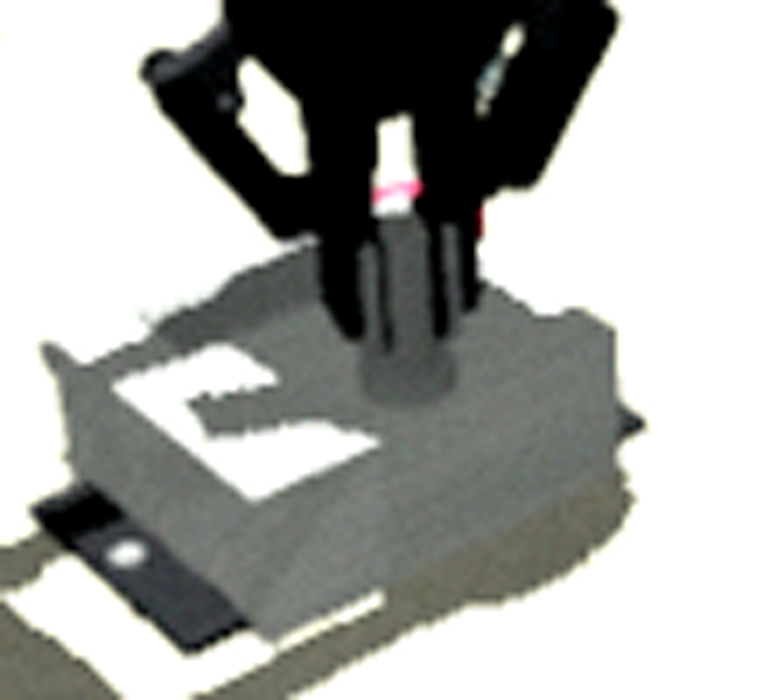

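The lid now lies flat, with no gap or buffers visible at the front edge and the collar on it (crop (405,385)). The force rose steeply at constant height, so it is bottomed. I relieve the small side load and check that it settles.

```bash
python3 -m inch '[[-0.0015,-0.0015,0,0,0,0],[-0.0015,-0.0015,0,0,0,0],[-0.0015,-0.0015,0,0,0,0],[-0.0015,-0.0015,0,0,0,0],[-0.0015,-0.0015,0,0,0,0],[-0.0015,-0.0015,0,0,0,0],[-0.0015,-0.0015,0,0,0,0],[-0.0015,-0.0015,0,0,0,0]]'
python3 - <<'E'
from h import *
s=grab_frame("side"); cv2.imwrite("pics/s14.png",s)
for i in range(3):
    grab_frame("side"); a=telemetry.get_state(); print(a["clock"],a["position"].round(1),a["wrist_force"].round(1),a["finger_gap"].round(1))
E
```

```text
clock: 14.48
position: [550.5, 80.8, 68.9]
ee_rot: [0.813, 0.582, 0.001, 0.001]
wrist_force: [-3.6, -3.2, 17.1]
finger_gap: 15.6Traceback (most recent call last):
  File "<stdin>", line 4, in <module>
AttributeError: 'float' object has no attribute 'round'
```

View pics/s14.png

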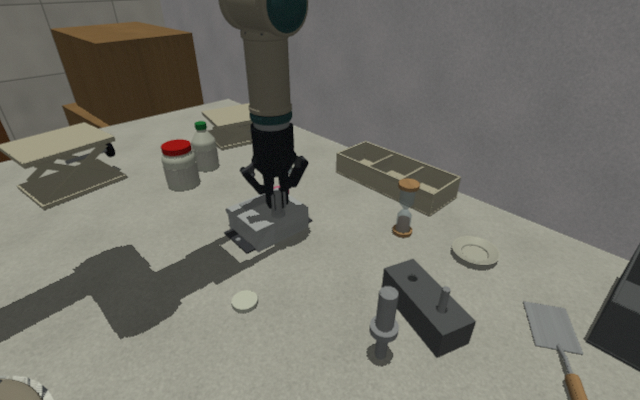

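The final picture shows the rod in the rack (445,297), the timer upright (405,208) and the pin gripped in the shut cell (275,205). The upward force is steady at 17 N.

```bash
python3 - <<'E'
from h import *
a=telemetry.get_state(); print(a["clock"],a["position"],a["wrist_force"],a["finger_gap"])
print(manip.finish_job())
E
```

```text
14.5833 [550.54696862  80.79018116  68.93899852] [-3.29998078 -3.69465044 17.37147416] 15.507227551476522
the job is handed in; nothing more can be done
None
```

The cell is shut and I handed the job in at 14.6 s with the pin still gripped and pressed down. The system reports no verdict, so this rests on my own checks.

- **What I did:** I pushed the upper half over from behind until it fell onto the buffers. I then took the smaller collared pin from the rack, lowered it through both holes without contact, and pressed the collar down until the lid closed.
- **Last checks:**
  - The wrist force was about 17 N upward, and the tool sat at 68.9 mm, which puts the foot about 12 mm above the table.
  - The lid looked flat with no gap, and the grip was set to 120 N.
  - The plain rod was still in the rack and the sand timer upright. The beaker was hidden behind the gripper in the last picture; the arm kept well away from it.
- **What disagreed:**
  - About 5 N of side load remained on the pin; a small correction reduced it only slightly.
  - The gripper reads a 15.5 mm gap on an 18 mm grip. I put this down to the pads or a sensor offset, because the pin stayed straight.
  - The disc was under the lid at the end, so I could not check it again.

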